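# Index the bench magnifier to the vice

### The arm

A 7-joint arm with a two-finger parallel gripper is mounted at the origin on the work surface. World frame = base frame: x ahead of the robot, y to its left, z up, the work surface at z = 0. Lengths are in m, angles in rad, forces in N, time in s.
With the tool pointing down it reaches from about 0.425 to 0.875 m from the base axis. Payload 4.7 kg.
Tool frame: the origin (TCP) lies between the finger pads; the fingertips stand 11 mm ahead of it and the grasp point (between the pads) lies 8 mm behind it; z points along the fingers, y is the direction in which the jaws open and shut (so a half turn about z gives the same grasp; the last joint's range is limited). The gripper opens to 87 mm and grips with 3 to 60 N. Pads are 19 mm wide; open, the fingers measure 117 mm over their backs; the gripper's body (75 mm by 190 mm) begins 51 mm behind the grasp point.
Start: joints at [1.123, 0.321, -0.07, 1.45, 0.023, 1.371, -0.057], TCP at [0.29, -0.582, 0.234] pointing down, gripper open.
Joint ranges: [-2.86, 2.86], [-0.3, 2.09], [-1.38, 1.24], [0.06, 2.45], [-1.56, 4.7], [0.09, 2.05], [-2.69, 2.69]. Speed limits (rad/s): [2.57, 2.57, 3.14, 3.14, 3.14, 3.14, 3.14].

### API

Orientations are given as a rotation vector (axis times angle).
In Python, from bench import ctrl gives the robot as it stands.
- The arm moves only by the tool servo_tool, never from a script. Its argument "series" is a list of rows, each an object with "travel": the shift along the tool's x, y, z in m, a list of three; "angular": the turn, a rotation vector about the tool's x, y, z in rad, a list of three. A call has 1 to 5 rows; each row shifts and turns the commanded pose from where the row before left it, along the tool's axes as they then stand; what a row does not reach is not made up. A row lasts 1/10 s, in which the tool goes at most 50 mm and 8.59 degrees, less where a joint would pass 70% of its speed; a pose out of reach is approached as far as the arm can. A call with a gripper value outside its range is refused whole. "claw" is the finger opening in m, from 0 to 0.087, set as the call begins (left out, the last holds). The fingers move at their own pace and stop on an object; "squeeze" is the grip in N (left out, the last holds). Time passes only in rows, so rows that do not move let the fingers close. It gives the time, the measured TCP pose, the force and the opening at its end, in the units of the state.
- ctrl.get_state(): the state, without advancing time (a new reading comes with each control period).
- ctrl.get_image(name): name is "side" or "top"; returns the picture (400x640x3 uint8, red, green, blue); there is no depth.
- ctrl.calibration(name): a dict with "fx", "fy", "cx", "cy" (pixels), "distortion" ([k1, k2, p1, p2, k3] as OpenCV has them; the pictures are not rectified), "rvec" (rotation vector, rad) and "tvec" (3), from world to camera coordinates, as OpenCV has them. Camera axes: x right, y down, z forward; pixel columns grow to the right and rows downward; lengths in m; the calibration is good to about 2 mm. A picture is of the moment at which its call begins. calibration takes no time and is no camera call.
- ctrl.close_job(): hands the job in, once; it reports no verdict.
The state is a dict: "time": time; "joint_positions": joint angles; "qd": joint speeds; "joint_torque": joint torques, N m; "position": TCP position; "tool_rot": TCP orientation; "ft_force": force on the tool from outside, world axes, zero at the start; "torque": the same for the moment, N m; "grip_width": opening from 0.0 (shut) to 1.0 (fully open).
Only numpy, scipy, OpenCV 4.12 (cv2) and the standard library are available. Lean on these libraries where they do the work, as an engineer would, in place of code of your own. Each camera call takes 0.05 s, during which the arm holds its last target.

### The job

Tilt the magnifier lens on the rail down until it is level. Then pull the plunger knob up to unlock its carriage, slide the carriage to the next hole on the side of the milling vice (the blocky one with two jaws, not the round chuck), and push the pin all the way down into that hole. The plunger's spring is broken, so finish while still holding the knob, keeping the pin fully home, with the lens still level; do not disturb the small collet nut and the steel block that stand beside the rail.

Things in the scene. Friction and masses are not known exactly. Their poses are not given: they have to be found in the camera images.
- rail: Fixed grey metal square-section rail, 360 mm long (its y axis), 36 mm wide, top face 65 mm above the bench, on two low steel feet; origin on the bench under the rail's middle, z up. Five holes 14 mm wide along its top at y = -100, -50, 0, +50, +100 mm. The carriage starts locked in the middle hole. The lens sticks out to the rail's +x side.
- carriage (a joint): Position (m) of the grey carriage (60 mm across the rail, 80 mm along it, top face 83 mm above the bench) along the rail's +y; 0 at the middle hole, +-0.05 at the next holes; stops at +-0.115. About 2 N of friction once the pin is out; about 2 mm play in a hole.
- plunger (a joint): Height (m) of the black knob and its pin above fully home: 0 = pin fully in a hole, at least 0.016 = pin clear of the rail, 0.026 = upper stop. No spring: about 3 N of friction keeps it where it is left, up or down. The pin is 10 mm thick with a round end and is stopped by the rail's top between holes. The pin can only be lifted by gripping the knob.
- knob_mid (a point): Middle of the knob on the plunger, on its vertical axis above the carriage's centre: a plain upright cylinder 26 mm in diameter, 40 mm high (20 mm above and below this point). With the pin home the point is 114 mm above the bench, and the knob's underside 11 mm above the carriage's top face (a 22 mm wide collar on it is 5 mm high). It can be gripped at any side from above, and its grip serves to slide the carriage. Axes as the rail's.
- lens (a joint): Tilt (rad) of the magnifier about its hinge: 0 = level, positive = far end raised; starts raised by 0.5 to 0.9. Stiff hinge (about 0.25 N m of friction), stays where it is left; stops at -0.45 and 1.1.
- lens_hinge (a point): Point on the lens's hinge axis, which is parallel to the rail's y, 48 mm to the +x side of the knob's axis and 96 mm above the bench; moves with the carriage. Axes turn with the lens: x runs from the hinge to its tip, z is its upper side.
- lens_tab (a point): Middle of the upper face of the flat tab (22 mm along x, 24 mm wide, 8 mm thick) at the lens's free end, 108 mm from the hinge axis along its x and 4 mm above its mid-plane. Between hinge and tab is the round lens, 74 mm across, centred 65 mm from the hinge, 8 mm thick (10 mm at the rim). Pushing down on the tab tilts it. Axes turn with the lens.
- vice: Low grey steel milling vice, 75 x 125 mm, 62 mm high, two parallel jaws, fixed beyond one end of the rail, about 280 mm from its middle: either at its +y or its -y end. Origin under its centre.
- chuck: Round three-jaw chuck lying flat, 120 mm across, 64 mm high, fixed beyond the rail's other end. Origin under its centre.
- collet: Bystander, loose: a small stepped steel collet nut, 32 mm across, 30 mm high, standing on the bench. Not to be disturbed.
- gauge_block: Bystander, loose: a dark steel block 50 x 25 x 25 mm. Not to be disturbed.
Not all that is in view belongs to the job. What is shaped like the vice but pink is not meant.

How it is judged:
On the way, in this order (a step that is already met when the one before it is completed fails the run):
1. the lens has been set level (value of joint lens between -0.13 and 0.13 rad and value of joint plunger below 0.006 m), for 0.2 s.
2. the plunger has been pulled up clear of the rail (value of joint plunger above 0.012 m), for 0.1 s.
At the end, for the whole second after the job is handed in: The carriage stands at the hole next to the middle one on the vice's side (within 5 mm), the pin is home in it (within 3.5 mm), the lens is level within 0.13 rad, and the fingers still hold the knob (more than 1.5 N), all through the last second (value of joint lens between -0.13 and 0.13 rad and value of joint plunger below 0.0035 m and ((y of vice in the frame of rail above 0 m and value of joint carriage between 0.045 and 0.055 m) or (y of vice in the frame of rail below 0 m and value of joint carriage between -0.055 and -0.045 m)) and contact force between the fingers and plunger above 1.5 N); the arm keeps its last pose, push and grip.
It fails at once if a bystander was shifted by more than 30 mm (distance of any of collet, gauge_block from where it was at the start of the episode above 0.03 m).
It also fails if it takes over 48 s, if anything falls off the work surface, if the arm or the gripper's body presses on something with over 40 N, if the wrist force passes 120 N, or if a joint passes its speed limit or range.

## Working session

There is one attempt and no reset: what is moved stays moved. The work goes in short steps, Python scripts to look and compute and a tool call to move; the robot and the scene stay as the last step left them, time stands still between calls to the robot, and variables do not carry over. Pictures are saved under pics/ and viewed, and the job is handed in when it is done.

Besides the shell and the picture viewer there is one more tool, called after "Emit:" by a JSON object that holds its "fn" and its "kwargs". servo_tool: Moves the arm, as the interface text tells. Its arguments: {"type":"object","properties":{"series":{"type":"array","items":{"type":"object","properties":{"travel":{"type":"array","items":{"type":"number"}},"angular":{"type":"array","items":{"type":"number"}}}}},"claw":{"type":"number"},"squeeze":{"type":"number"}},"required":["series"]}

```bash
mkdir -p pics
python3 - <<'E'
from bench import ctrl
import cv2,numpy as np
s=ctrl.get_state();print({k:np.round(v,3) for k,v in s.items()})
for n in("side","top"):
    im=ctrl.get_image(n);cv2.imwrite(f"pics/{n}0.png",im[:,:,::-1]);c=ctrl.calibration(n);print(n,c)
    R,_=cv2.Rodrigues(np.array(c["rvec"],float));print(-R.T@np.array(c["tvec"]))
E
```

```text
{'time': np.float64(0.0), 'joint_positions': array([ 1.123,  0.322, -0.07 ,  1.452,  0.023,  1.371, -0.057]), 'qd': array([-0.   , -0.   ,  0.002,  0.002,  0.   ,  0.   , -0.001]), 'joint_torque': array([ 1.0000e-03, -4.9128e+01, -4.0300e-01, -3.1253e+01, -6.4000e-02,
        4.4000e-02,  0.0000e+00]), 'position': array([ 0.289, -0.581,  0.232]), 'tool_rot': array([-3.056e+00, -7.190e-01,  1.000e-03]), 'ft_force': array([ 0.814, -0.052, -0.898]), 'torque': array([-0.035, -0.022, -0.007]), 'grip_width': np.float64(1.002)}
side {'fx': 446.3941690878413, 'fy': 446.3941690878413, 'cx': 318.47036679347326, 'cy': 189.50719130494733, 'distortion': array([0.01961849, 0.        , 0.        , 0.        , 0.        ]), 'rvec': array([ 1.02507946, -2.51582378,  0.96865799]), 'tvec': array([0.40757101, 0.3716658 , 1.04780049])}
[0.00903258 0.59555153 1.02341206]
top {'fx': 468.3880904326329, 'fy': 468.3880904326329, 'cx': 317.3870049736159, 'cy': 202.751374255327, 'distortion': array([0.03138231, 0.        , 0.        , 0.        , 0.        ]), 'rvec': array([ 2.108406  , -2.11076122,  0.22329795]), 'tvec': array([0.00126263, 0.5698243 , 0.96383935])}
[3.54781781e-01 1.35549165e-04 1.06198752e+00]
```

View pics/side0.png

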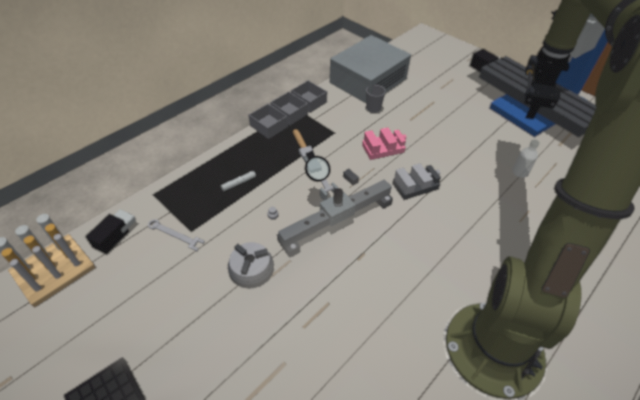

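View pics/top0.png

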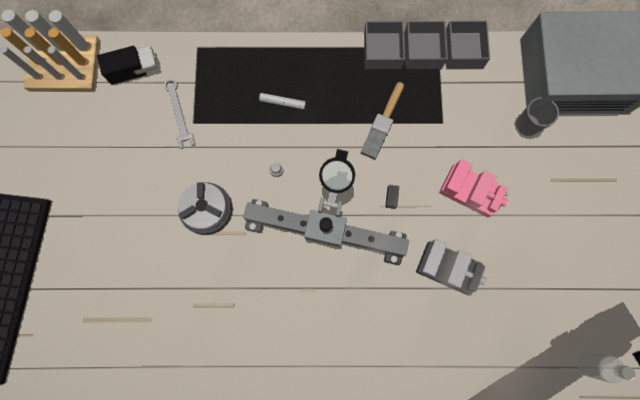

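The top view has +x up and +y left. The vice is at about (450,265), which is the rail's -y end, and the chuck is at (203,208). The lens, near (337,170), points to +x. Next I'll zoom in to measure.

Run:
```python
import cv2
a=cv2.imread("pics/top0.png")[140:280,230:420];cv2.imwrite("pics/topz.png",cv2.resize(a,None,fx=4,fy=4,interpolation=cv2.INTER_CUBIC))
a=cv2.imread("pics/side0.png")[110:260,250:450];cv2.imwrite("pics/sidez.png",cv2.resize(a,None,fx=4,fy=4,interpolation=cv2.INTER_CUBIC))
```

```text
(no output)
```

View pics/topz.png

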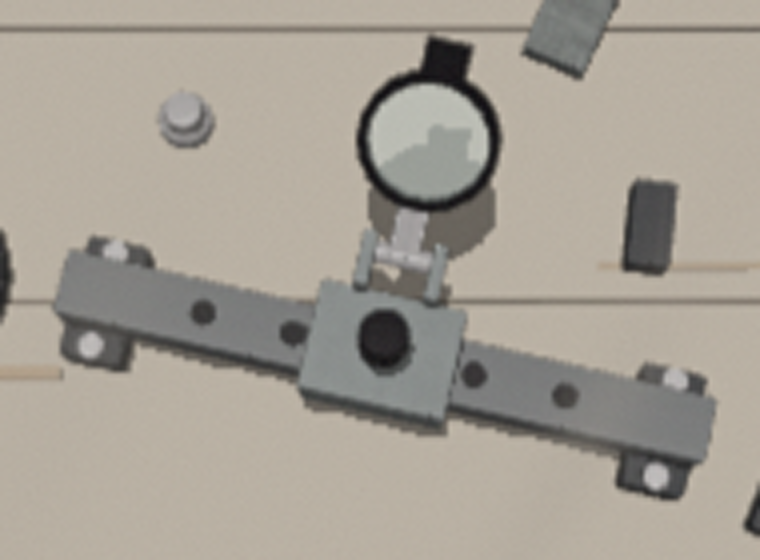

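View pics/sidez.png

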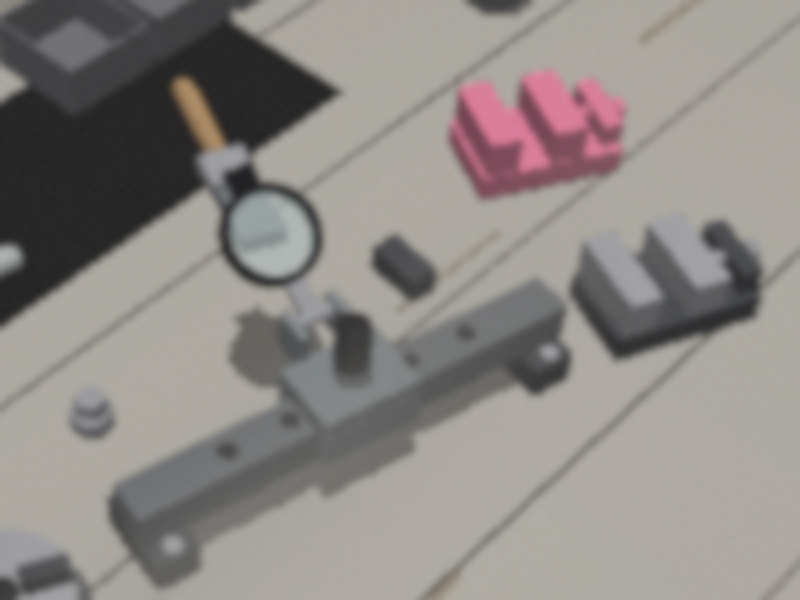

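```bash
cat > h.py <<'E'
import numpy as np,cv2
from bench import ctrl
def cam(n):
    c=ctrl.calibration(n);K=np.array([[c["fx"],0,c["cx"]],[0,c["fy"],c["cy"]],[0,0,1.]])
    return K,np.array(c["distortion"],float),np.array(c["rvec"],float),np.array(c["tvec"],float)
def ray(n,p):
    K,d,r,t=cam(n);u=cv2.undistortPoints(np.array([[p]],float),K,d)[0,0];R,_=cv2.Rodrigues(r)
    return -R.T@t,R.T@np.array([u[0],u[1],1])
def plane(n,p,z):
    o,d=ray(n,p);return o+d*(z-o[2])/d[2]
def tri(pt,ps):
    o1,d1=ray("top",pt);o2,d2=ray("side",ps);A=np.c_[d1,-d2];s=np.linalg.lstsq(A,o2-o1,rcond=None)[0]
    a=o1+d1*s[0];b=o2+d2*s[1];return (a+b)/2,np.linalg.norm(a-b)
def proj(n,X):
    K,d,r,t=cam(n);return cv2.projectPoints(np.array(X,float).reshape(-1,3),r,t,K,d)[0][:,0]
E
python3 - <<'E'
from h import *
T=lambda x,y:((x+.5)/4-.5+230,(y+.5)/4-.5+140)
S=lambda x,y:((x+.5)/4-.5+250,(y+.5)/4-.5+110)
H=[plane("top",T(*p),.065) for p in [(203,312),(293,333),(474,375),(565,395)]]
H2=[plane("side",S(*p),.065) for p in [(228,451),(290,419),(411,358),(465,332)]]
for p in H+H2:print(p.round(4))
c=np.mean(H,0);c2=np.mean(H2,0);d=H[0]-H[3];d2=H2[0]-H2[3];print("mid",c,c2,np.degrees(np.arctan2(d[1],d[0])),np.degrees(np.arctan2(d2[1],d2[0])),np.linalg.norm(d),np.linalg.norm(d2))
for q,(a,b) in dict(knobtop=((384,333),(352,322)),lens=((429,139),(270,234)),tab=((447,58),(240,180)),h0=((203,312),(228,451)),h3=((565,395),(465,332)),collet=((185,108),(91,397)),block=((652,222),(405,265)),vice=((760,500),(670,290))).items():
    print(q,tri(T(*a),S(*b)))
print("collet",plane("top",T(187,118),.0),"block",[plane("top",T(*p),.025) for p in((635,180),(678,184),(628,268),(667,271))])
print("vice",plane("top",(450,265),.05),"chuck",plane("top",(203,208),.05))
ax=(d/np.linalg.norm(d))[:2];xx=np.array([ax[1],-ax[0]])
print("x,y axes",xx,ax)
# rail lens prediction given tilt
for c0 in(c,c2):
  for th in (.5,.6,.7,.8,.9):
    L=np.r_[c0[:2]+xx*(.048+.065*np.cos(th)),.096+.065*np.sin(th)]
    print(th,proj("top",L),proj("side",L),L)
print(T(429,139),S(270,234))
E
```

```text
[0.5361 0.0807 0.065 ]
[0.5245 0.032  0.065 ]
[ 0.5016 -0.0653  0.065 ]
[ 0.4907 -0.1138  0.065 ]
[0.5365 0.0789 0.065 ]
[0.5258 0.0295 0.065 ]
[ 0.503  -0.0705  0.065 ]
[ 0.4917 -0.1163  0.065 ]
mid [ 0.51320929 -0.01660545  0.065     ] [ 0.51427018 -0.01959326  0.065     ] 76.87633937562904 77.05648873220116 0.19968665138524336 0.20027227138512277
knobtop (array([ 0.51256048, -0.01537072,  0.13932776]), np.float64(0.0017593247851519771))
lens (array([ 0.61352323, -0.03964395,  0.13325684]), np.float64(0.0005615818391944726))
tab (array([ 0.65060039, -0.04800127,  0.15440596]), np.float64(0.0005122442331483127))
h0 (array([0.53539182, 0.08034735, 0.06749736]), np.float64(0.0004940866522498611))
h3 (array([ 0.49004021, -0.1134879 ,  0.06862595]), np.float64(0.00043394862699856225))
collet (array([0.66030832, 0.09524069, 0.03086555]), np.float64(0.0012282613393959274))
block (array([ 0.59563427, -0.17229029,  0.01645401]), np.float64(0.0029266345498493813))
vice (array([ 0.41530165, -0.21739888,  0.09566505]), np.float64(0.038535041532942946))
collet [0.66390656 0.09713463 0.        ]
[... 698 characters left out ...]
7.77240281]] [ 0.60405881 -0.03778635  0.14262815]
0.9 [[335.81404818 179.47217435]] [[320.03136605 167.74805704]] [ 0.59930501 -0.03667803  0.14691625]
0.5 [[338.64818273 173.86178444]] [[317.17214278 168.38696151]] [ 0.61656957 -0.04344362  0.12716266]
0.6 [[338.40749383 174.68670561]] [[317.84843886 167.7314265 ]] [ 0.61326222 -0.04267253  0.13270176]
0.7 [[338.09909269 175.8169107 ]] [[318.63386266 167.2782588 ]] [ 0.60943284 -0.04177974  0.13787415]
0.8 [[337.72512229 177.24561172]] [[319.52208863 167.03497947]] [ 0.6051197  -0.04077416  0.14262815]
0.9 [[337.28860977 178.96210363]] [[320.50553093 167.00713427]] [ 0.6003659  -0.03966585  0.14691625]
(336.875, 174.375) (317.125, 168.125)
```

Emit:
{"fn": "servo_tool", "kwargs": {"series": [{"travel": [0,0,0],"angular": [0,0,0.138]},{"travel": [0,0,0],"angular": [0,0,0.138]},{"travel": [0,0,0],"angular": [0,0,0.138]},{"travel": [0,0,0],"angular": [0,0,0.138]},{"travel": [0,0,0],"angular": [0,0,0.138]}], "claw": 0.0, "squeeze": 20}}

```text
time: 0.6
position: [0.2894, -0.5817, 0.2329]
tool_rot: [-3.119, 0.366, 0.001]
ft_force: [-0.2, 0.3, -0.4]
grip_width: 0.631
```

```bash
cat >> h.py <<'E'
from scipy.spatial.transform import Rotation as Ro
AX=np.array([.227,.974,0]);XX=np.array([.974,-.227,0]);C=np.array([.5133,-.017,0])
def delta(target):
    s=ctrl.get_state();R=Ro.from_rotvec(s["tool_rot"]);p=np.array(s["position"])
    print("t",s["time"],"pos",p.round(4),"grip",s["grip_width"],"F",np.round(s["ft_force"],2))
    print("toolx",R.as_matrix()[:,0].round(3),"yaw err deg",np.degrees(np.arctan2(*(R.as_matrix()[:,0]@np.c_[AX,XX]))).round(2),"toolz",R.as_matrix()[:,2].round(3))
    print("travel",R.inv().apply(np.array(target)-p).round(4))
E
cat >t.sh <<'E'
E
python3 - <<'E'
from h import *
t=C+XX*(.048+.092);t[2]=.2;print(t);delta(t)
E
```

```text
[ 0.64966 -0.04878  0.2    ]
t 0.6 pos [ 0.2894 -0.5817  0.2329] grip 0.6311698094438248 F [-0.19  0.28 -0.41]
toolx [ 0.973 -0.232 -0.001] yaw err deg -0.28 toolz [-0.001  0.001 -1.   ]
travel [ 0.2269 -0.6018  0.0332]
```

Emit:
{"fn": "servo_tool", "kwargs": {"series": [{"travel": [0.016,-0.043,0]},{"travel": [0.016,-0.043,0]},{"travel": [0.016,-0.043,0]},{"travel": [0.016,-0.043,0]},{"travel": [0.016,-0.043,0]}]}}

```text
$.series[0]: bad value
```

Emit:
{"fn": "servo_tool", "kwargs": {"series": [{"travel": [0.016,-0.043,0]},{"travel": [0.016,-0.043,0]},{"travel": [0.016,-0.043,0]},{"travel": [0.016,-0.043,0]},{"travel": [0.016,-0.043,0]}]}}

```text
$.series[0]: bad value
```

Emit:
{"fn": "servo_tool", "kwargs": {"series": [{"travel": [0.017,-0.043,0]},{"travel": [0.017,-0.043,0]},{"travel": [0.017,-0.043,0]},{"travel": [0.016,-0.043,0.01]},{"travel": [0,0,0.01]}]}}

```text
$.series[0]: bad value
```

Run:
```python
from h import *
t=C+XX*(.048+.092);t[2]=.18;print(t);delta(t)
for n in("side","top"):
    im=ctrl.get_image(n)[:,:,::-1];cv2.imwrite(f"pics/{n}1.png",cv2.resize(im[80:280,230:450],None,fx=3,fy=3,interpolation=cv2.INTER_CUBIC))
```

```text
[ 0.64966 -0.04878  0.18   ]
t 0.6 pos [ 0.2894 -0.5817  0.2329] grip 0.6311698094438248 F [-0.19  0.28 -0.41]
toolx [ 0.973 -0.232 -0.001] yaw err deg -0.28 toolz [-0.001  0.001 -1.   ]
travel [ 0.2269 -0.6018  0.0532]
```

View pics/side1.png

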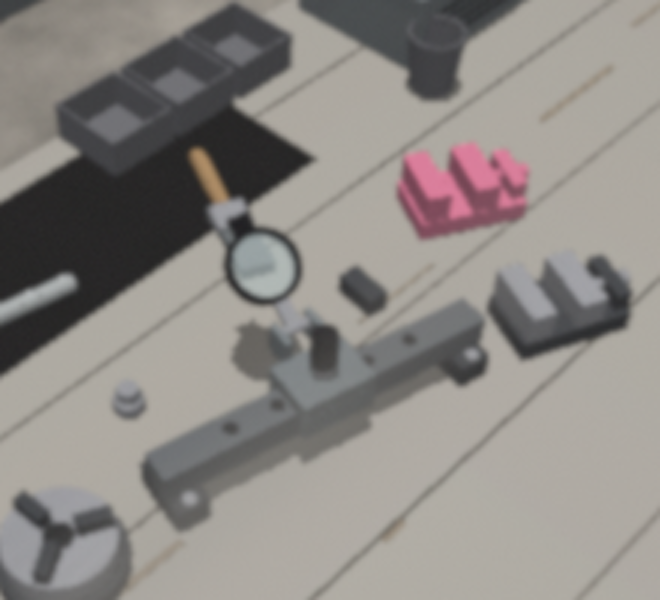

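View pics/top1.png

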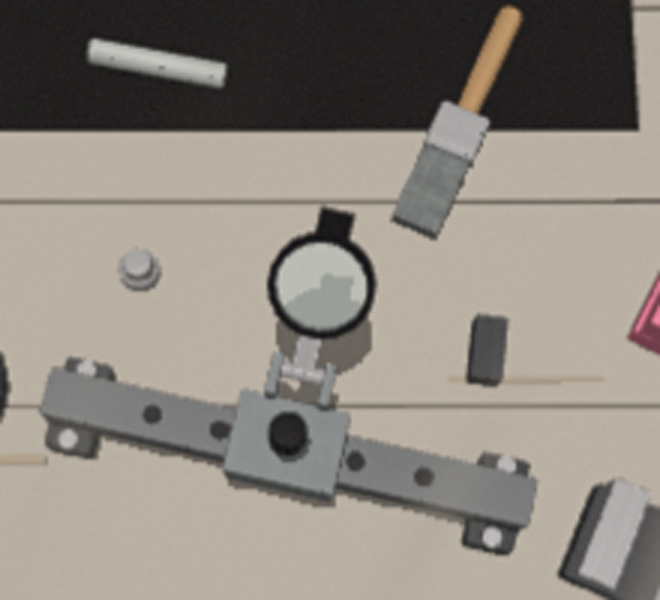

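The calls were refused because each row needs "angular" as well, so nothing has moved. The pictures still show the starting scene: lens at top (321,287), knob at (288,433).

Emit:
{"fn": "servo_tool", "kwargs": {"series": [{"travel": [0.016,-0.043,0],"angular": [0,0,0]},{"travel": [0.016,-0.043,0],"angular": [0,0,0]},{"travel": [0.016,-0.043,0],"angular": [0,0,0]},{"travel": [0.016,-0.043,0],"angular": [0,0,0]},{"travel": [0.016,-0.043,0],"angular": [0,0,0]}]}}

```text
time: 1.2
position: [0.4168, -0.3889, 0.2335]
tool_rot: [3.122, -0.352, -0.0]
ft_force: [0.3, -0.2, 0.3]
grip_width: 0.082
```

Emit:
{"fn": "servo_tool", "kwargs": {"series": [{"travel": [0.016,-0.043,0],"angular": [0,0,0]},{"travel": [0.016,-0.043,0],"angular": [0,0,0]},{"travel": [0.016,-0.043,0],"angular": [0,0,0]},{"travel": [0.016,-0.043,0],"angular": [0,0,0]},{"travel": [0.016,-0.043,0],"angular": [0,0,0]}]}}

```text
time: 1.7
position: [0.5433, -0.1976, 0.2335]
tool_rot: [3.121, -0.352, -0.0]
ft_force: [1.0, -1.3, -0.8]
grip_width: 0.005
```

Emit:
{"fn": "servo_tool", "kwargs": {"series": [{"travel": [0.017,-0.043,0],"angular": [0,0,0]},{"travel": [0.017,-0.043,0],"angular": [0,0,0]},{"travel": [0.017,-0.043,0],"angular": [0,0,0]},{"travel": [0.016,-0.043,0.01],"angular": [0,0,0]},{"travel": [0,0,0.01],"angular": [0,0,0]}]}}

```text
time: 2.2
position: [0.6491, -0.0373, 0.2129]
tool_rot: [-3.118, 0.334, -0.001]
ft_force: [0.4, 0.9, 0.4]
grip_width: 0.004
```

Run:
```python
from h import *
t=C+XX*(.048+.092);t[2]=.18;print(t);delta(t)
for n in("side","top"):
    im=ctrl.get_image(n)[:,:,::-1];cv2.imwrite(f"pics/{n}2.png",cv2.resize(im[80:280,230:450],None,fx=3,fy=3,interpolation=cv2.INTER_CUBIC))
```

```text
[ 0.64966 -0.04878  0.18   ]
t 2.2 pos [ 0.6491 -0.0373  0.2129] grip 0.004405794249470818 F [0.37 0.87 0.41]
toolx [ 0.977 -0.212  0.   ] yaw err deg 0.89 toolz [ 0.002  0.006 -1.   ]
travel [0.003  0.0113 0.0329]
```

View pics/side2.png

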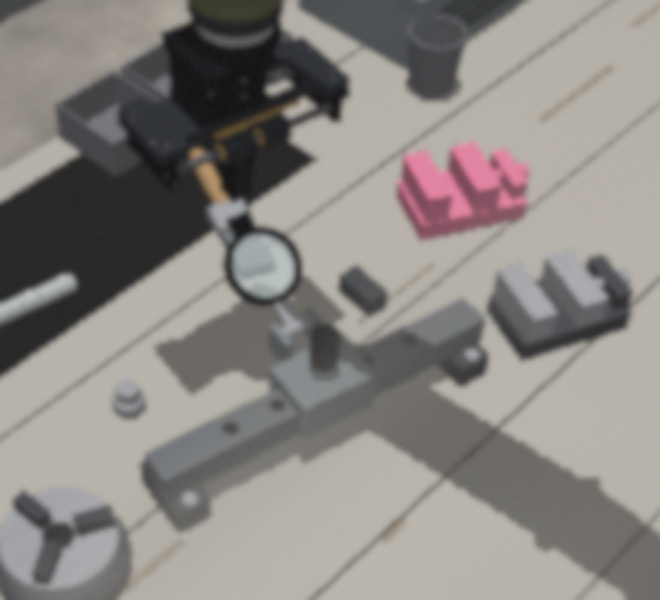

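The gripper is above the tab, which sits just below the fingertips at side (240,225). Everything else is undisturbed.

Emit:
{"fn": "servo_tool", "kwargs": {"series": [{"travel": [0.003,0.011,0.01],"angular": [0,0,0]},{"travel": [0,0,0.01],"angular": [0,0,0]},{"travel": [0,0,0],"angular": [0,0,0]}]}}

```text
time: 2.6
position: [0.6458, -0.0612, 0.1916]
tool_rot: [3.119, -0.363, -0.005]
ft_force: [-0.1, 0.5, 0.2]
grip_width: 0.007
```

Run:
```python
from h import *
t=C+XX*(.048+.092);t[2]=.18;delta(t)
```

```text
t 2.6 pos [ 0.6458 -0.0612  0.1916] grip 0.007116321211802672 F [-0.1   0.53  0.23]
toolx [ 0.973 -0.23  -0.003] yaw err deg -0.16 toolz [-0.003 -0.001 -1.   ]
travel [ 0.0009 -0.013   0.0116]
```

Emit:
{"fn": "servo_tool", "kwargs": {"series": [{"travel": [0.001,-0.013,0.0],"angular": [0,0,0]},{"travel": [0,0,0.01],"angular": [0,0,0]},{"travel": [0,0,0],"angular": [0,0,0]},{"travel": [0,0,0],"angular": [0,0,0]}]}}

```text
time: 3.0
position: [0.651, -0.0457, 0.1832]
tool_rot: [3.121, -0.357, -0.001]
ft_force: [-0.1, 0.3, 0.5]
grip_width: 0.003
```

Run:
```python
from h import *
t=C+XX*(.048+.107);t[2]=.115;delta(t)
```

```text
t 3.0 pos [ 0.651  -0.0457  0.1832] grip 0.0033346023984821955 F [-0.1   0.33  0.53]
toolx [ 0.974 -0.226 -0.001] yaw err deg 0.08 toolz [-0.001 -0.    -1.   ]
travel [0.0144 0.0033 0.0682]
```

Emit:
{"fn": "servo_tool", "kwargs": {"series": [{"travel": [0.002,0.003,0.012],"angular": [0,0,0]},{"travel": [0.004,0,0.012],"angular": [0,0,0]},{"travel": [0.004,0,0.012],"angular": [0,0,0]},{"travel": [0.002,0,0.012],"angular": [0,0,0]},{"travel": [0.002,0,0.008],"angular": [0,0,0]}]}}

```text
time: 3.5
position: [0.6635, -0.0522, 0.1254]
tool_rot: [3.121, -0.358, -0.004]
ft_force: [0.2, -0.1, 1.9]
grip_width: 0.007
```

Emit:
{"fn": "servo_tool", "kwargs": {"series": [{"travel": [0,0,0.006],"angular": [0,0,0]},{"travel": [0,0,0.004],"angular": [0,0,0]},{"travel": [0,0,0.0],"angular": [0,0,0]},{"travel": [0,0,0.0],"angular": [0,0,0]}]}}

```text
time: 3.9
position: [0.6637, -0.0516, 0.1173]
tool_rot: [-3.121, 0.357, 0.002]
ft_force: [0.7, 0.5, -0.2]
grip_width: 0.003
```

Run:
```python
from h import *
t=C+XX*(.048+.107);t[2]=.111;delta(t)
for n in("side","top"):
    im=ctrl.get_image(n)[:,:,::-1];cv2.imwrite(f"pics/{n}3.png",cv2.resize(im[80:280,230:450],None,fx=3,fy=3,interpolation=cv2.INTER_CUBIC))
```

```text
t 3.9 pos [ 0.6637 -0.0516  0.1173] grip 0.003162194614782038 F [ 0.7   0.52 -0.2 ]
toolx [ 0.974 -0.226 -0.001] yaw err deg 0.06 toolz [-0.001  0.    -1.   ]
travel [0.0007 0.0004 0.0063]
```

View pics/side3.png

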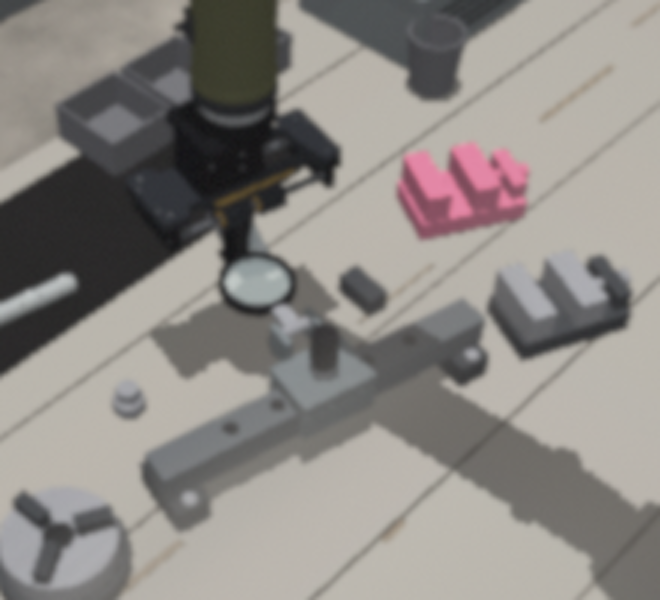

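The lens is tilting down under the closed fingers; its side outline, centred at (258,282), is now flatter. About 6 mm is left.

Emit:
{"fn": "servo_tool", "kwargs": {"series": [{"travel": [0,0,0.003],"angular": [0,0,0]},{"travel": [0,0,0.003],"angular": [0,0,0]},{"travel": [0,0,0.0],"angular": [0,0,0]},{"travel": [0,0,0.0],"angular": [0,0,0]},{"travel": [0,0,0.0],"angular": [0,0,0]}]}}

```text
time: 4.5
position: [0.6639, -0.052, 0.1113]
tool_rot: [3.121, -0.358, -0.001]
ft_force: [0.3, -0.2, -0.3]
grip_width: 0.005
```

Run:
```python
from h import *
t=C+XX*(.048+.107);t[2]=.111;delta(t)
```

```text
t 4.5 pos [ 0.6639 -0.052   0.1113] grip 0.005369884265169155 F [ 0.33 -0.17 -0.29]
toolx [ 0.974 -0.226 -0.001] yaw err deg 0.04 toolz [-0.001 -0.    -1.   ]
travel [0.0004 0.0001 0.0003]
```

Emit:
{"fn": "servo_tool", "kwargs": {"series": [{"travel": [0,0,-0.02],"angular": [0,0,0]},{"travel": [0,0,-0.03],"angular": [0,0,0]},{"travel": [0,0,-0.03],"angular": [0,0,0]},{"travel": [0,0,0],"angular": [0,0,0]},{"travel": [0,0,0],"angular": [0,0,0]}]}}

```text
time: 5.0
position: [0.6644, -0.052, 0.1922]
tool_rot: [3.121, -0.358, 0.002]
ft_force: [-0.1, 0.1, -0.9]
grip_width: 0.006
```

Run:
```python
from h import *
t=C.copy();t[2]=.18;delta(t)
for n in("side","top"):
    im=ctrl.get_image(n)[:,:,::-1];cv2.imwrite(f"pics/{n}4.png",cv2.resize(im[130:230,290:410],None,fx=6,fy=6,interpolation=cv2.INTER_CUBIC))
```

```text
t 5.0 pos [ 0.6644 -0.052   0.1922] grip 0.006265510164917041 F [-0.07  0.07 -0.94]
toolx [ 0.974 -0.226  0.001] yaw err deg 0.04 toolz [ 0.001 -0.    -1.   ]
travel [-1.551e-01  1.000e-04  1.200e-02]
```

View pics/side4.png

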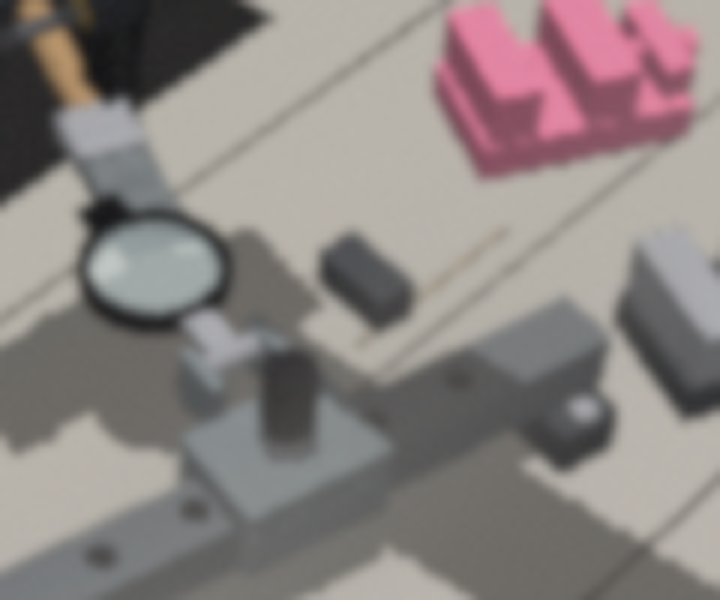

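View pics/top4.png

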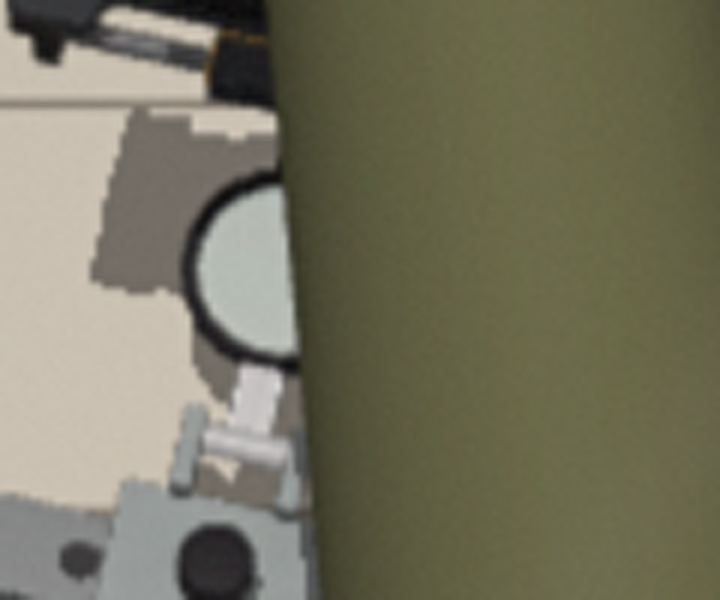

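Run:
```python
from h import *
f=lambda x,y:((x+.5)/6-.5+290,(y+.5)/6-.5+130)
print("seen lens",f(155,268),"tab",f(105,212),"knobtop",f(290,360),"knob top in topview",f(215,562))
for th in(-.13,0,.13,.2):
    P=lambda a,b:np.r_[(C+XX*(.048+a*np.cos(th)-b*np.sin(th)))[:2],.096+a*np.sin(th)+b*np.cos(th)]
    print(th,proj("side",P(.065,.0)),proj("side",P(.108,.004)))
print(plane("top",f(215,562),.134))
print(tri(f(215,562),f(290,358)))
print(proj("side",[C[0],C[1],.134]),proj("top",[C[0],C[1],.134]))
```

```text
seen lens (315.4166666666667, 174.25) tab (307.0833333333333, 164.91666666666666) knobtop (337.9166666666667, 189.58333333333334) knob top in topview (325.4166666666667, 223.25)
-0.13 [[315.24971074 177.09201439]] [[307.35041506 168.4359053 ]]
0 [[315.16849678 174.95692007]] [[307.25109099 164.97826103]]
0.13 [[315.29305639 173.03610595]] [[307.48298103 161.85791532]]
0.2 [[315.44591275 172.10241269]] [[307.7470234  160.33711099]]
[ 0.51193531 -0.01548425  0.134     ]
(array([ 0.5110842 , -0.01478746,  0.14437159]), np.float64(0.0020707602848815836))
[[338.06099851 191.07402179]] [[326.1683627  222.57836101]]
```

Level check: the side view puts the lens centre at (315.4,174.3) and the tab at (307.1,164.9). Tilt 0 predicts (315.2,175.0) and (307.3,165.0), so the lens is level to within about 0.03 rad. Next is the knob.

Emit:
{"fn": "servo_tool", "kwargs": {"series": [{"travel": [-0.04,0,0],"angular": [0,0,0]},{"travel": [-0.04,0,0],"angular": [0,0,0]},{"travel": [-0.04,0,0],"angular": [0,0,0]},{"travel": [-0.035,0,0],"angular": [0,0,0]},{"travel": [0,0,0],"angular": [0,0,0]}], "claw": 0.065}}

```text
time: 5.6
position: [0.5084, -0.0159, 0.1898]
tool_rot: [3.12, -0.355, -0.008]
ft_force: [-0.6, 0.2, -0.6]
grip_width: 0.375
```

Emit:
{"fn": "servo_tool", "kwargs": {"series": [{"travel": [0,0,0],"angular": [0,0,0]},{"travel": [0,0,0],"angular": [0,0,0]},{"travel": [0,0,0],"angular": [0,0,0]}]}}

```text
time: 5.9
position: [0.514, -0.0172, 0.1912]
tool_rot: [-3.121, 0.358, 0.001]
ft_force: [-0.2, 0.0, 0.6]
grip_width: 0.65
```

Run:
```python
from h import *
t=C.copy();t[2]=.108;delta(t)
for n in("side","top"):
    im=ctrl.get_image(n)[:,:,::-1];cv2.imwrite(f"pics/{n}5.png",cv2.resize(im[130:230,270:390],None,fx=6,fy=6,interpolation=cv2.INTER_CUBIC))
```

```text
t 5.9 pos [ 0.514  -0.0172  0.1912] grip 0.6503038646831316 F [-0.2   0.04  0.63]
toolx [ 0.974 -0.227 -0.   ] yaw err deg 0.02 toolz [-0.     0.001 -1.   ]
travel [-0.0007  0.      0.0832]
```

View pics/side5.png

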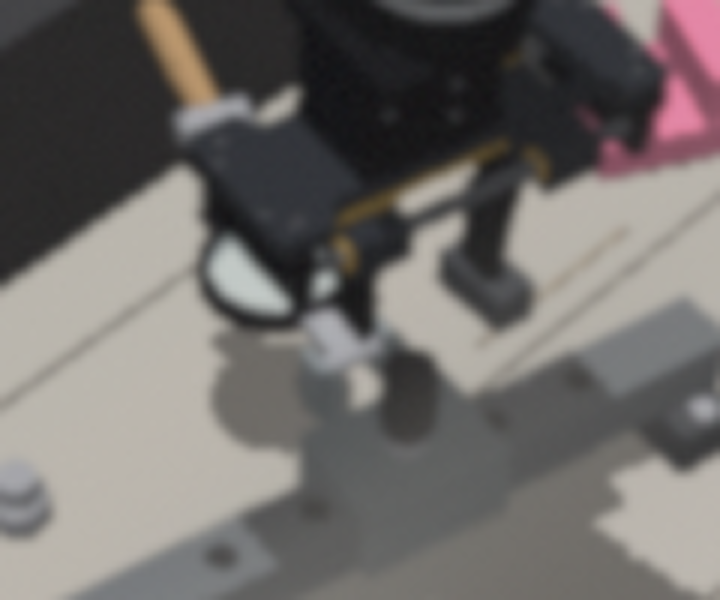

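The open fingers straddle the knob, whose top is at side (412,365). Now I'll descend.

Emit:
{"fn": "servo_tool", "kwargs": {"series": [{"travel": [-0.001,0,0.02],"angular": [0,0,0]},{"travel": [0,0,0.02],"angular": [0,0,0]},{"travel": [0,0,0.02],"angular": [0,0,0]},{"travel": [0,0,0.015],"angular": [0,0,0]},{"travel": [0,0,0.008],"angular": [0,0,0]}]}}

```text
time: 6.5
position: [0.5117, -0.0167, 0.1069]
tool_rot: [-3.121, 0.358, 0.004]
ft_force: [-0.0, -0.0, 0.4]
grip_width: 0.745
```

Emit:
{"fn": "servo_tool", "kwargs": {"series": [{"travel": [0,0,0],"angular": [0,0,0]},{"travel": [0,0,0],"angular": [0,0,0]}]}}

```text
time: 6.7
position: [0.5128, -0.0166, 0.109]
tool_rot: [-3.121, 0.358, -0.001]
ft_force: [0.3, 0.9, 0.2]
grip_width: 0.746
```

Emit:
{"fn": "servo_tool", "kwargs": {"series": [{"travel": [0,0,0],"angular": [0,0,0]},{"travel": [0,0,0],"angular": [0,0,0]},{"travel": [0,0,0],"angular": [0,0,0]},{"travel": [0,0,0],"angular": [0,0,0]},{"travel": [0,0,0],"angular": [0,0,0]}], "claw": 0.0, "squeeze": 35}}

```text
time: 7.2
position: [0.5123, -0.0167, 0.1087]
tool_rot: [3.121, -0.358, 0.0]
ft_force: [1.4, -1.4, -0.0]
grip_width: 0.378
```

Emit:
{"fn": "servo_tool", "kwargs": {"series": [{"travel": [0,0,0],"angular": [0,0,0]},{"travel": [0,0,0],"angular": [0,0,0]},{"travel": [0,0,0],"angular": [0,0,0]},{"travel": [0,0,0],"angular": [0,0,0]},{"travel": [0,0,0],"angular": [0,0,0]}]}}

```text
time: 7.7
position: [0.5123, -0.0164, 0.1086]
tool_rot: [-3.121, 0.357, -0.0]
ft_force: [-0.4, 1.5, 1.5]
grip_width: 0.29
```

Run:
```python
from h import *
t=C.copy();t[2]=.108;delta(t)
for n in("side","top"):
    im=ctrl.get_image(n)[:,:,::-1];cv2.imwrite(f"pics/{n}6.png",cv2.resize(im[130:230,270:390],None,fx=6,fy=6,interpolation=cv2.INTER_CUBIC))
```

```text
t 7.7 pos [ 0.5123 -0.0164  0.1086] grip 0.28979896010962936 F [-0.42  1.5   1.48]
toolx [ 0.974 -0.226  0.   ] yaw err deg 0.05 toolz [ 0.  0. -1.]
travel [0.0011 0.0004 0.0006]
```

View pics/side6.png

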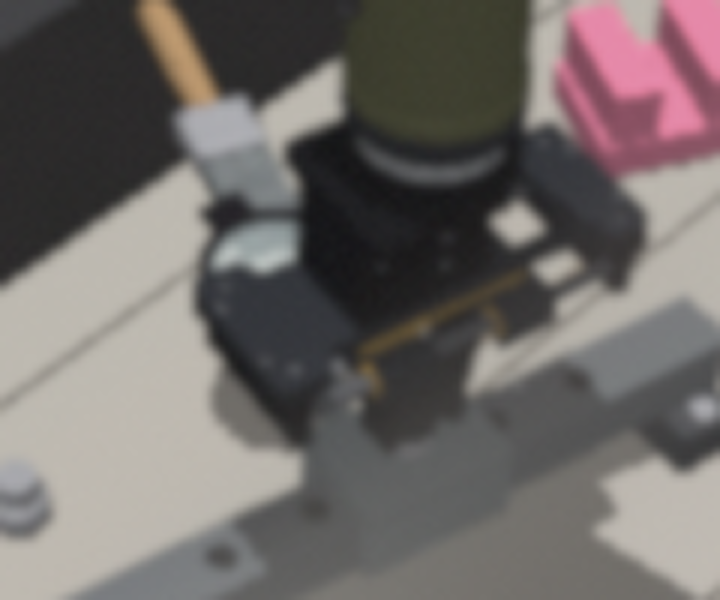

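The grip opening is 0.29 × 87 = 25 mm, which matches the knob, and the fingers are around it. I'll lift about 20 mm.

Emit:
{"fn": "servo_tool", "kwargs": {"series": [{"travel": [0,0,-0.005],"angular": [0,0,0]},{"travel": [0,0,-0.005],"angular": [0,0,0]},{"travel": [0,0,-0.005],"angular": [0,0,0]},{"travel": [0,0,-0.005],"angular": [0,0,0]},{"travel": [0,0,0],"angular": [0,0,0]}]}}

```text
time: 8.3
position: [0.5123, -0.0166, 0.1296]
tool_rot: [3.121, -0.358, 0.0]
ft_force: [-0.8, 2.0, 2.3]
grip_width: 0.289
```

Emit:
{"fn": "servo_tool", "kwargs": {"series": [{"travel": [0,0,0],"angular": [0,0,0]},{"travel": [0,0,0],"angular": [0,0,0]},{"travel": [0,0,0],"angular": [0,0,0]}]}}

```text
time: 8.6
position: [0.5123, -0.0166, 0.1288]
tool_rot: [3.121, -0.358, 0.0]
ft_force: [-0.2, 2.4, 2.9]
grip_width: 0.288
```

Run:
```python
from h import *
t=C-AX*.05;t[2]=.129;delta(t)
for n in("side",):
    im=ctrl.get_image(n)[:,:,::-1];cv2.imwrite(f"pics/{n}7.png",cv2.resize(im[130:230,270:390],None,fx=6,fy=6,interpolation=cv2.INTER_CUBIC))
```

```text
t 8.6 pos [ 0.5123 -0.0166  0.1288] grip 0.2882137898799272 F [-0.16  2.38  2.86]
toolx [ 0.974 -0.226  0.   ] yaw err deg 0.05 toolz [ 0. -0. -1.]
travel [ 0.001   0.0502 -0.0002]
```

View pics/side7.png

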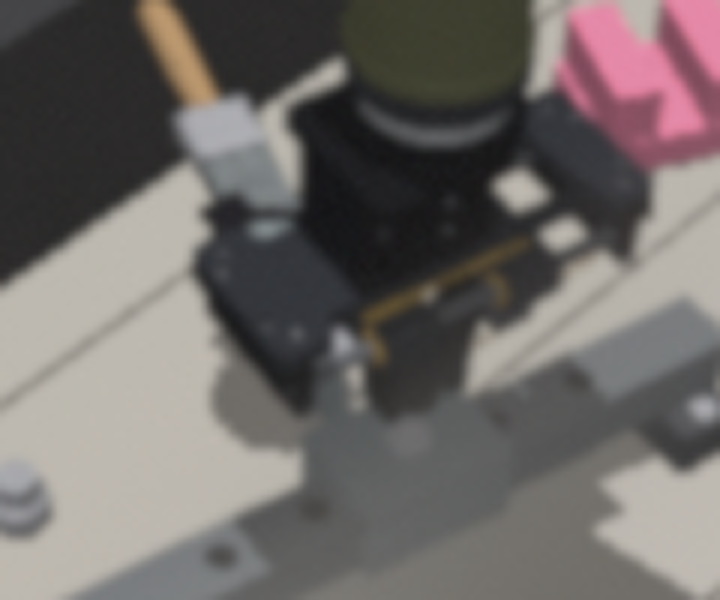

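The knob rose with the gripper; its pin now shows under it at (410,435). I'll slide 50 mm toward rail -y, which is tool +y.

Emit:
{"fn": "servo_tool", "kwargs": {"series": [{"travel": [0,0.008,0],"angular": [0,0,0]},{"travel": [0,0.012,0],"angular": [0,0,0]},{"travel": [0,0.012,0],"angular": [0,0,0]},{"travel": [0,0.012,0],"angular": [0,0,0]},{"travel": [0,0.006,0],"angular": [0,0,0]}]}}

```text
time: 9.15
position: [0.5003, -0.0679, 0.1285]
tool_rot: [3.12, -0.362, -0.001]
ft_force: [0.8, 1.9, 2.0]
grip_width: 0.283
```

Emit:
{"fn": "servo_tool", "kwargs": {"series": [{"travel": [0,0,0],"angular": [0,0,0]},{"travel": [0,0,0],"angular": [0,0,0]},{"travel": [0,0,0],"angular": [0,0,0]},{"travel": [0,0,0],"angular": [0,0,0]}]}}

```text
time: 9.55
position: [0.5008, -0.0656, 0.1284]
tool_rot: [3.12, -0.357, -0.0]
ft_force: [-0.0, -1.8, 1.2]
grip_width: 0.29
```

Run:
```python
from h import *
t=C-AX*.05;t[2]=.129;delta(t);print((np.array(ctrl.get_state()["position"])-[.5123,-.0166,0])@AX)
for n in("side","top"):
    im=ctrl.get_image(n)[:,:,::-1];cv2.imwrite(f"pics/{n}8.png",cv2.resize(im[130:260,250:400],None,fx=5,fy=5,interpolation=cv2.INTER_CUBIC))
```

```text
t 9.55 pos [ 0.5008 -0.0656  0.1284] grip 0.2899091509125811 F [-0.01 -1.8   1.17]
toolx [ 0.974 -0.226 -0.   ] yaw err deg 0.05 toolz [-0.    -0.001 -1.   ]
travel [ 0.0011 -0.0001 -0.0006]
-0.05032069632276389
```

View pics/side8.png

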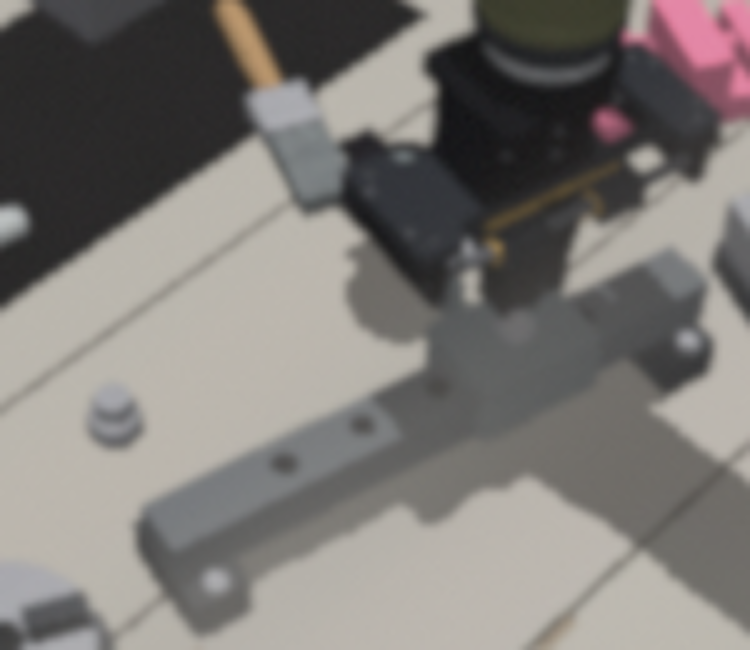

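The carriage slid: three holes now show to its left, at (285,462), (362,424) and (438,388), so it sits at the -50 mm hole. Now I'll push the pin down.

Emit:
{"fn": "servo_tool", "kwargs": {"series": [{"travel": [0,0,0.004],"angular": [0,0,0]},{"travel": [0,0,0.004],"angular": [0,0,0]},{"travel": [0,0,0.004],"angular": [0,0,0]},{"travel": [0,0,0.004],"angular": [0,0,0]},{"travel": [0,0,0.004],"angular": [0,0,0]}]}}

```text
time: 10.15
position: [0.501, -0.0653, 0.1083]
tool_rot: [3.121, -0.357, -0.0]
ft_force: [-5.7, -0.3, 29.8]
grip_width: 0.289
```

Emit:
{"fn": "servo_tool", "kwargs": {"series": [{"travel": [0,0,0],"angular": [0,0,0]},{"travel": [0,0,0],"angular": [0,0,0]},{"travel": [0,0,0],"angular": [0,0,0]}]}}

```text
time: 10.45
position: [0.5009, -0.0653, 0.1086]
tool_rot: [-3.121, 0.358, 0.0]
ft_force: [-2.4, -0.9, 4.1]
grip_width: 0.289
```

Emit:
{"fn": "servo_tool", "kwargs": {"series": [{"travel": [0,0,0.001],"angular": [0,0,0]},{"travel": [0,0,0],"angular": [0,0,0]},{"travel": [0,0,0],"angular": [0,0,0]}]}}

```text
time: 10.75
position: [0.501, -0.0652, 0.1085]
tool_rot: [3.121, -0.358, 0.0]
ft_force: [-4.9, -1.5, 10.2]
grip_width: 0.29
```

Run:
```python
from h import *
t=C-AX*.05;t[2]=.1086;delta(t);print((np.array(ctrl.get_state()["position"])-[.5123,-.0166,0])@AX)
for n in("side","top"):
    im=ctrl.get_image(n)[:,:,::-1];cv2.imwrite(f"pics/{n}9.png",cv2.resize(im[130:260,250:400],None,fx=5,fy=5,interpolation=cv2.INTER_CUBIC))
```

```text
t 10.75 pos [ 0.501  -0.0652  0.1085] grip 0.29023212095940376 F [-4.92 -1.53 10.21]
toolx [ 0.974 -0.226  0.   ] yaw err deg 0.04 toolz [ 0. -0. -1.]
travel [ 0.001   0.0002 -0.0001]
-0.04994327135272301
```

View pics/side9.png

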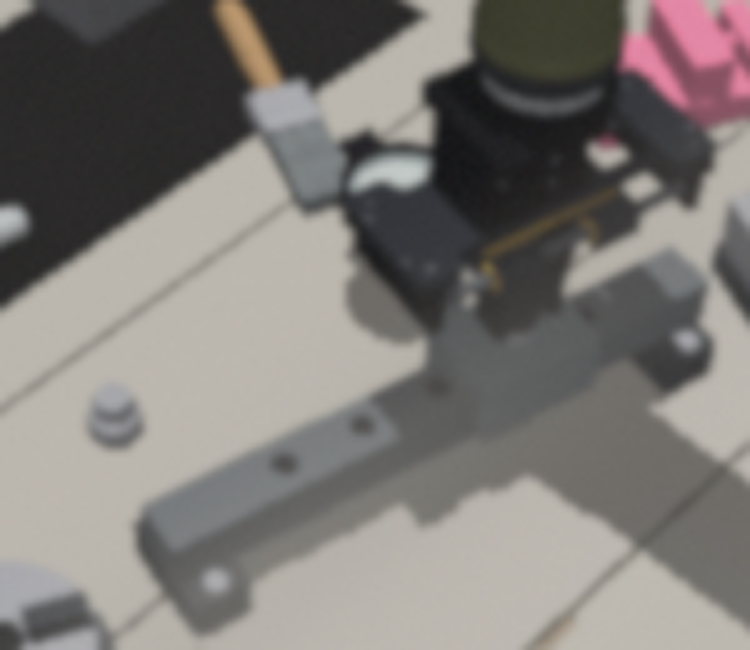

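View pics/top9.png

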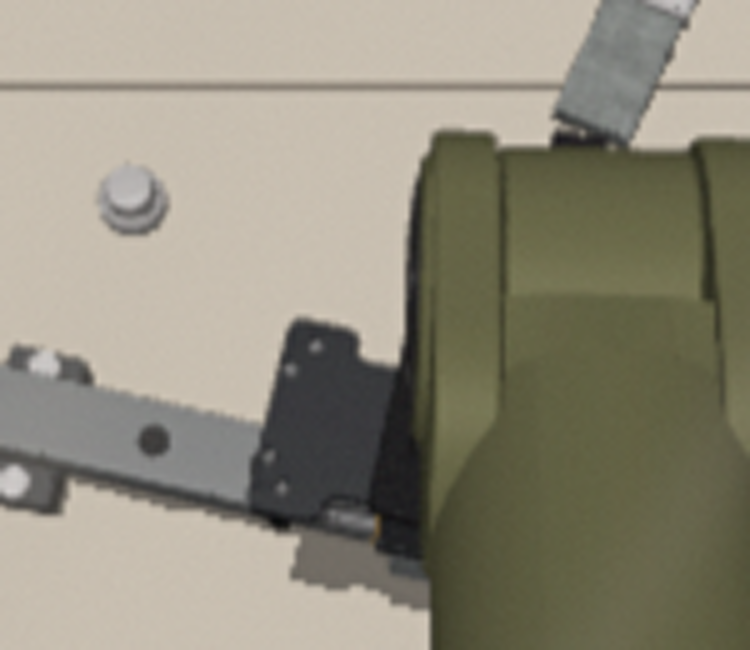

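The pin looks home: the knob is low again with no pin showing under it, at TCP z 0.1085 against 0.1086 when first gripped. It resists a further push, at about 10 N. One check of the lens tilt, then I'll hand in.

```bash
python3 - <<'E'
from h import *
B=C-AX*.05
for th in(-.13,0,.13):
    P=lambda a,b,y=0:np.r_[(B+XX*(.048+a*np.cos(th)-b*np.sin(th))+AX*y)[:2],.096+a*np.sin(th)+b*np.cos(th)]
    f=lambda p:((p[0]-250+.5)*5-.5).round(0) .tolist().__class__((p[0]-250)*5+2),float((p[1]-130)*5+2)
    ang=np.linspace(0,2*np.pi,90)
    rim=proj("side",[P(.065+.037*np.cos(a),.005,.037*np.sin(a)) for a in ang])
    inner=(rim-[250,130])*5+2
    print(th,"rim top row",inner[:,1].min().round(1),"left col",inner[:,0].min().round(1),"tab",((proj("side",P(.108,.004))-[250,130])*5+2).round(1))
E
python3 - <<'E'
import cv2
a=cv2.imread("pics/side9.png")[100:300,300:500];cv2.imwrite("pics/z9.png",cv2.resize(a,None,fx=3,fy=3))
E
```

```text
Traceback (most recent call last):
NameError: name 'p' is not defined. Did you mean: 'P'?
```

View pics/z9.png

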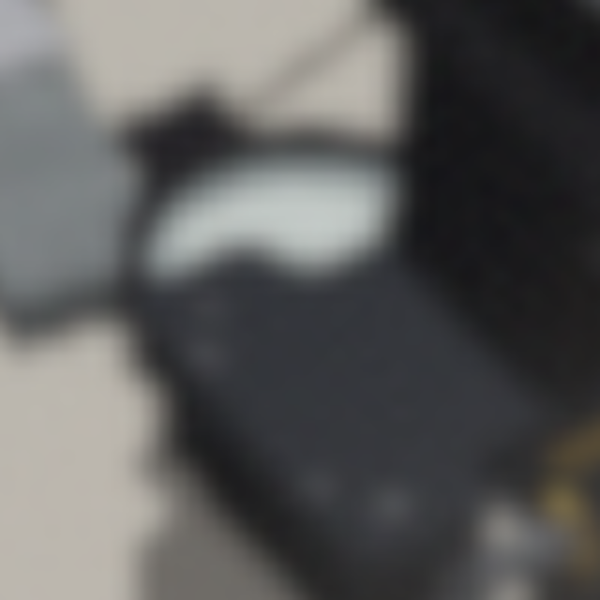

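Run:
```python
from h import *
B=C-AX*.05
for th in(-.13,0,.13):
    P=lambda a,b,y=0:np.r_[(B+XX*(.048+a*np.cos(th)-b*np.sin(th))+AX*y)[:2],.096+a*np.sin(th)+b*np.cos(th)]
    rim=(proj("side",[P(.065+.037*np.cos(a),.005,.037*np.sin(a)) for a in np.linspace(0,6.28,90)])-[250,130])*5+2
    print(th,"rim top row",rim[:,1].min().round(1),"tab",((proj("side",P(.108,.004))-[250,130])*5+2).round(1))
print("seen rim top row ~",100+130/3,"tab ~",300+185/3,100+132/3)
```

```text
-0.13 rim top row 158.3 tab [[360.  162.4]]
0 rim top row 143.2 tab [[360.  145.1]]
0.13 rim top row 129.3 tab [[361.8 129.4]]
seen rim top row ~ 143.33333333333334 tab ~ 361.6666666666667 144.0
```

The lens matches tilt 0, so I'll hand in.

Run:
```python
from bench import ctrl
print(ctrl.close_job())
s=ctrl.get_state();print(s["time"],s["position"],s["ft_force"],s["grip_width"])
```

```text
the job is handed in; nothing more can be done
None
the job is handed in; nothing more can be done
```

I levelled the lens by pushing its tab down. Then I gripped the knob, lifted it 20 mm, slid the carriage to the -50 mm hole on the grey vice's side, and pushed the pin home. I handed in at about 10.9 s, still gripping the knob at the 35 N setting. The system gave no verdict.

Last checks before hand-in:
- **Lens:** in the side view its rim and tab were within about 1–2 px (of a 5x enlargement) of the position predicted for level, so the tilt is about 0.01 rad.
- **Carriage:** the gripper had moved -49.9 mm along the rail from where it first gripped the knob.
- **Pin:** tool height was 0.1085 m, against 0.1086 m when I first gripped it with the pin home. It resisted a further push, reading about 10 N.
- **Grip:** the fingers were open 25 mm, consistent with the 26 mm knob.
- **Bystanders:** the collet nut looked untouched. The steel block was hidden behind the arm in the last two views, but the fingers never went near it.

**Disagreements:**
- My early two-view heights for the knob top read 5–10 mm high, at 0.139 and 0.144 m against the stated 0.134 m. I used the stated height for the grasp.
- The downward push peaked at about 30 N at the wrist for a moment, below the 120 N limit.
- A first set of move calls was refused because I left out "angular"; nothing moved.

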